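# Press a bottle cap home and ease the capper lever back

### The arm

A 7-joint arm with a two-finger parallel gripper is mounted at the origin on the work surface. World frame = base frame: x ahead of the robot, y to its left, z up, the work surface at z = 0. Lengths are in m, angles in rad, forces in N, time in s.
With the tool pointing down it reaches from about 0.425 to 0.925 m from the base axis. Payload 6.8 kg.
Tool frame: the origin (TCP) lies on the centre line of the jaws, within the pads' length; the fingertips stand 14 mm ahead of it and the grasp point (between the pads) lies 5 mm behind it; z points along the fingers, y is the line along which they close (so a half turn about z gives the same grasp; the last joint's range is limited). The gripper opens to 88 mm and grips with 3 to 60 N. Pads are 20 mm wide; open, the fingers measure 115 mm over their backs; the gripper's body (75 mm by 178 mm) begins 61 mm behind the grasp point.
Start: joints at [1.095, 0.477, 0.022, 1.555, -0.011, 1.109, -0.083], TCP at [0.243, -0.63, 0.237] pointing down, gripper open.
Joint ranges: [-2.96, 2.96], [-0.34, 2.1], [-1.41, 1.46], [0.24, 2.44], [-1.37, 4.51], [0.17, 1.92], [-2.96, 2.96]. Speed limits (rad/s): [2.39, 2.39, 3.14, 3.14, 3.14, 3.14, 3.14].

### API

Orientations are given as a 3x3 rotation matrix whose columns are the frame's x, y, z axes.
In Python, from workcell import r gives the robot as it stands.
- The arm moves only by the tool arm_command, never from a script. Its argument "rows" is a list that holds one entry, the list of rows, each a list of 5 numbers: the opening, from 0 (shut) to 1 (fully open), then the shift along the world's x, y, z in cm, then the turn about the world's z in rad. In form: [[[jaw, dx, dy, dz, yaw], ...]]. A call has 1 to 8 rows; each row shifts and turns the commanded pose from where the row before left it; what a row does not reach is not made up. A row lasts 1/10 s, in which the tool goes at most 50 mm and 8.59 degrees, less where a joint would pass 70% of its speed; a pose out of reach is approached as far as the arm can. A call with a gripper value outside its range is refused whole. The fingers move at their own pace and stop on an object; the grip force is fixed at half the most. Time passes only in rows, so rows that do not move let the fingers close. It gives the time, the measured TCP pose, the force, the opening and the grip force at its end, in the units of the state.
- r.get_state(): the state, without advancing time (a new reading comes with each control period).
- r.capture(name): name is "side" or "top" or "wrist"; returns a dict with "img" (384x512x3 uint8, blue, green, red), "vertical_fov" (degrees; the focal length in pixels is half the picture's height over the tangent of half this angle, whatever the lens; pixels are square), "cx", "cy" (the principal point, pixels), "cam_to_world" (4x4, takes a point from camera to world coordinates). Camera axes: x right, y up, looking along -z (the intrinsics and any distortion apply to the point x, -y, -z); pixel columns grow to the right and rows downward; lengths in m; the calibration is good to about 2 mm. A picture is of the moment at which its call begins. There is no depth.
- r.sign_off(): hands the job in; it is judged then, once.
The state is a dict: "t": time; "joint_positions": joint angles; "joint_velocities": joint speeds; "joint_torque": joint torques, N m; "tool_pos": TCP position; "ee_rot": TCP orientation; "force": force on the tool from outside, world axes, zero at the start; "wrist_torque": the same for the moment, N m; "gripper_width": opening from 0.0 (shut) to 1.0 (fully open); "grasp_force": force on a finger pad.
Only numpy, scipy, OpenCV 4.12 (cv2) and the standard library are available. Lean on these libraries where they do the work, as an engineer would, in place of code of your own. Each camera call takes 0.05 s, during which the arm holds its last target. There are 200 camera calls.

### The job

On the buffet counter, press the cap home on the little bottle that stands in the bottle capper: push the capper's lever fully down to its stop for a moment, then let its spring bring it back up slowly, all the way to rest, never letting it fly up. The bottle stays standing in the capper; leave the citrus press beside it alone.

Things in the scene. Friction and masses are not known exactly. Their poses are not given: they have to be found in the camera images.
- capper_lever (a joint): Hinge of the bottle capper's lever, rad: 0 = up at rest, 0.5 = down on its stop. The capper: grey base 200 x 140 mm, two thin steel rods at the back, amber bottle under a steel ram, steel bar lever ending in front in a flat black paddle 50 x 36 x 14 mm. Its spring takes 5 N (top) to 13 N (bottom) at the paddle; let go, it flies up. A return spread over a second or more is slow enough.
- capper_paddle (a point): Centre of the paddle's upper face; moves with the lever. Height 291 mm at rest, 192 mm fully down. The pivot lies 195 mm behind it (+x of its frame), 235 mm above the table. The lever slopes 0.25 rad up to the paddle at rest, 0.25 rad down at the stop, so the paddle goes nearly straight down (within 10 mm). Axes at rest: z up, x horizontal from paddle to pivot.
- cap_top (a point): Centre of the top of the steel cap, 30 mm wide, on the small amber glass bottle (52 mm wide, 100 mm tall without its cap) standing in the capper between four stubs, 95 mm behind the paddle. Height 124 mm while the cap sits loose on the mouth, about 118 mm when pressed home by the full stroke of the lever. Its z axis is the bottle's axis.
- citrus_lever (a joint): Hinge of the citrus press's lever, rad: 0 = up at rest, 0.5 = down. Not to be used. The press has the same grey base, one thick square column, a bowl with a white cone and a lever that ends in a round black knob; the two machines may stand either way round.
Things that resemble listed ones, but are neither listed nor needed, are in the scene too. Leave any blue look-alike of the part that bears cap_top alone.

How it is judged:
On the way, in this order (a step that is already met when the one before it is completed fails the run):
1. the capper's lever is pressed fully down (over 0.45 rad) for 0.2 s (value of joint capper_lever above 0.45 rad), for 0.2 s.
2. the lever is back up (under 0.05 rad) (value of joint capper_lever below 0.05 rad), for 0.2 s.
At the end, for the whole second after the job is handed in: The capper's lever is up at rest (under 0.05 rad), the cap is pressed home (its top under 121.5 mm and over 110 mm), the bottle stands upright (within 0.15 rad) in the capper (cap within 120 mm of the paddle, seen from above) and the citrus press's lever is up (under 0.05 rad) (value of joint each of capper_lever, citrus_lever below 0.05 rad and height (world z) of cap_top between 0.11 and 0.1215 m and angle between cap_top's own z axis and vertical below 0.15 rad and horizontal distance between cap_top and capper_paddle below 0.12 m); the robot touches nothing.
It fails at once if the capper's lever flies up: faster than 2 rad/s upwards while more than 0.1 rad from rest (velocity of joint capper_lever below -2 rad/s and value of joint capper_lever above 0.1 rad).
It fails at once if the citrus press's lever is pressed (over 0.12 rad) (value of joint citrus_lever above 0.12 rad).
It also fails if it takes over 38 s, if anything falls off the work surface, if the arm or the gripper's body presses on something with over 40 N, if the wrist force passes 120 N, or if a joint passes its speed limit or range.

## Working session

There is one attempt and no reset: what is moved stays moved. The work goes in short steps, Python scripts to look and compute and a tool call to move; the robot and the scene stay as the last step left them, time stands still between calls to the robot, and variables do not carry over. Pictures are saved under pics/ and viewed, at most 10 in all, crops included, and the job is handed in when it is done.

Besides the shell and the picture viewer there is one more tool, called after ">>>" by a JSON object that holds its "api" and its "payload", one argument or row to a line. arm_command: Moves the arm, as the interface text tells. Its arguments: {"type":"object","properties":{"rows":{"type":"array"}},"required":["rows"]}

```bash
mkdir -p pics; cat > h.py <<'E'
import numpy as np,cv2
from workcell import r
def ray(c,u,v):
    f=c["img"].shape[0]/2/np.tan(np.radians(c["vertical_fov"])/2)
    d=np.array([(u-c["cx"])/f,-(v-c["cy"])/f,-1.]);T=np.array(c["cam_to_world"])
    return T[:3,3],T[:3,:3]@d
def onz(c,u,v,z):
    o,d=ray(c,u,v);return o+d*(z-o[2])/d[2]
def pix(c,p):
    T=np.linalg.inv(np.array(c["cam_to_world"]));q=T[:3,:3]@p+T[:3,3]
    f=c["img"].shape[0]/2/np.tan(np.radians(c["vertical_fov"])/2)
    return c["cx"]-f*q[0]/q[2],c["cy"]+f*q[1]/q[2]
E
python3 - <<'E'
from h import *
import pickle
cs={n:r.capture(n) for n in("side","top")}
pickle.dump(cs,open("c.pkl","wb"))
for n,c in cs.items():
    print(n,[(k,c[k]) for k in c if k!="img"])
    cv2.imwrite(f"pics/{n}1.png",c["img"])
E
```

```text
side [('vertical_fov', 55.5178891147221), ('cx', 254.15384373829488), ('cy', 188.6723740009058), ('cam_to_world', array([[ 0.99423163,  0.06976982, -0.08145947,  0.4671982 ],
       [-0.10695844,  0.5886035 , -0.80131505, -0.75711945],
       [-0.00796028,  0.80540554,  0.59267069,  0.76405288],
       [ 0.        ,  0.        ,  0.        ,  1.        ]]))]
top [('vertical_fov', 57.24508497601173), ('cx', 252.01179309610546), ('cy', 185.11059468075763), ('cam_to_world', array([[ 0.00518845,  0.98759671, -0.15692613,  0.42441821],
       [-0.9999391 ,  0.00665257,  0.00880618,  0.01823339],
       [ 0.00974092,  0.15687088,  0.98757108,  1.05147487],
       [ 0.        ,  0.        ,  0.        ,  1.        ]]))]
```

View pics/side1.png

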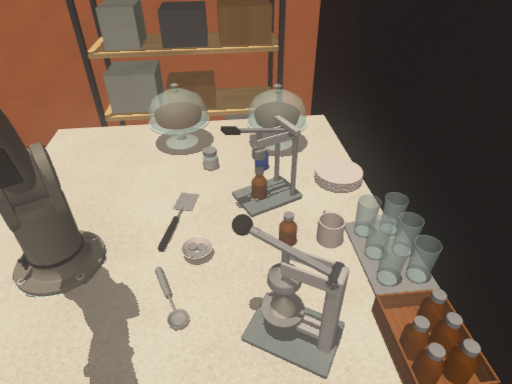

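View pics/top1.png

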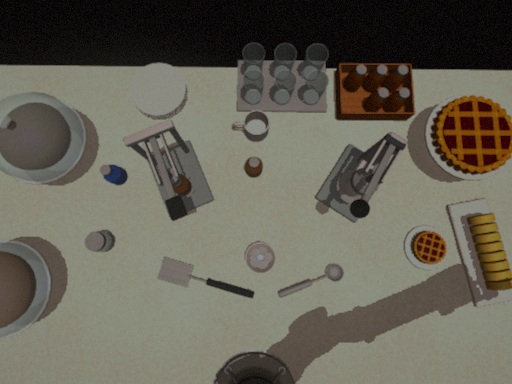

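Side view: the capper is the far machine, with its black paddle at about (231,130). The citrus press is nearer, knob at (242,225). Top view: capper paddle at about (177,207), pivot end at about (150,132), and the citrus knob well away at (360,208).

```bash
python3 - <<'E'
from h import *
import pickle
cs=pickle.load(open("c.pkl","rb"))
def blob(c,x0,x1,y0,y1,t=45):
    g=c["img"][y0:y1,x0:x1].max(2);m=(g<t).astype(np.uint8)
    n,l,s,ce=cv2.connectedComponentsWithStats(m)
    for i in range(1,n):
        if s[i,4]>30: print(s[i]+[x0,y0,0,0,0],ce[i]+[x0,y0])
    i=1+s[1:,4].argmax(); print(cv2.minAreaRect(np.argwhere(l==i)[:,::-1].astype(np.float32)));return ce[i]+[x0,y0]
a=blob(cs["top"],155,200,185,230);b=blob(cs["side"],212,250,118,142)
z=.284
pt=onz(cs["top"],*a,z);ps=onz(cs["side"],*b,z);print("paddle",pt,ps)
piv=[onz(cs["top"],u,v,.235) for u,v in((132,137),(172,125),(150,131))]
print("pivot bar?",piv)
print("base corners",[onz(cs["top"],u,v,.015) for u,v in((213,200),(185,140))])
for n in cs:
  cv2.imwrite(f"pics/{n}crop.png",0) if 0 else None
A=cv2.resize(cs["top"]["img"][115:230,110:230],None,fx=5,fy=5)
cv2.imwrite("pics/crop.png",A[:575,:])
print(r.get_state()["t"])
E
```

```text
[166 193  21  27 341] [175.90909091 206.87096774]
((21.60000228881836, 21.299999237060547), (22.45216941833496, 18.024980545043945), 71.56504821777344)Traceback (most recent call last):
  File "<stdin>", line 10, in <module>
  File "<stdin>", line 9, in blob
ValueError: attempt to get argmax of an empty sequence
```

```bash
python3 - <<'E'
from h import *
import pickle
cs=pickle.load(open("c.pkl","rb"))
g=cs["side"]["img"]; print(g[130,225:240].max(1))
m=(g[118:142,212:250].max(2)<75); v,u=np.nonzero(m); print(len(u)); b=(u.mean()+212,v.mean()+118) if len(u) else (231,130)
a=(176.1,206.9)
for z in (.27,.284,.291): print("paddle",z,onz(cs["top"],*a,z),onz(cs["side"],*b,z),b)
print("pivot",[onz(cs["top"],u,v,.235).round(3) for u,v in((132,137),(172,125),(150,131))])
A=cv2.resize(cs["top"]["img"][115:230,110:230],None,fx=5,fy=5)
cv2.imwrite("pics/crop.png",A)
E
```

```text
[65 67 67 65 66 68 66 66 66 65 65 65 67 68 79]
115
paddle 0.27 [0.49842384 0.17973438 0.27      ] [0.49565734 0.20614785 0.27      ] (np.float64(229.94782608695652), np.float64(130.19130434782608))
paddle 0.284 [0.49709804 0.17684111 0.284     ] [0.49485089 0.1788517  0.284     ] (np.float64(229.94782608695652), np.float64(130.19130434782608))
paddle 0.291 [0.49643514 0.17539448 0.291     ] [0.49444767 0.16520362 0.291     ] (np.float64(229.94782608695652), np.float64(130.19130434782608))
pivot [array([0.669, 0.299, 0.235]), array([0.7  , 0.205, 0.235]), array([0.684, 0.257, 0.235])]
```

View pics/crop.png

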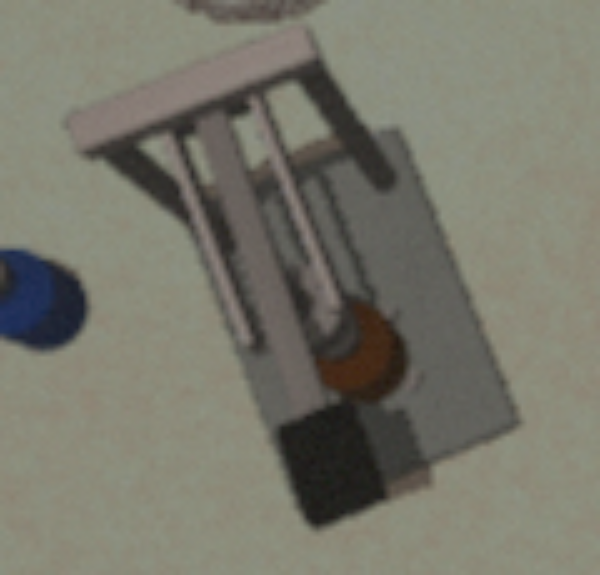

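The crop confirms the paddle centre at about (0.496, 0.177). The lever runs back at about 0.39 rad from +x, and the crossbar sits behind the pivot. I'll close the jaws, rise, and travel over.

```bash
python3 - <<'E'
from h import *
s=r.get_state();print(s["ee_rot"],s["tool_pos"],s["t"])
c=r.capture("top")
import pickle;cs=pickle.load(open("c.pkl","rb"))
print(onz(cs["top"],360,208,.28))
E
```

```text
[[ 9.33124285e-01  3.59553277e-01 -7.14007053e-04]
 [ 3.59553957e-01 -9.33123168e-01  1.45125750e-03]
 [-1.44452134e-04 -1.61092767e-03 -9.99998692e-01]] [ 0.24248453 -0.62938586  0.23579938] 0.1
[ 0.49752335 -0.22695338  0.28      ]
```

>>> {"api": "arm_command", "payload": {
  "rows": [
    [[0,0,0,4,0],[0,0,0,4,0],[0,0,0,4,0],[0,0,0,4,0],[0,0,0,3,0],[0,3,3,0,0],[0,3,3,0,0],[0,3,3,0,0]]
  ]
}}

```text
t: 0.95
tool_pos: [0.3334, -0.5388, 0.4265]
ee_rot: [[0.933, 0.359, -0.0], [0.359, -0.933, 0.0], [0.0, -0.0, -1.0]]
force: [1.2, -0.0, 0.1]
gripper_width: 0.31
grasp_force: 0.0
```

The tool's x axis already lies along the lever (0.37 rad), so no turn is needed.

>>> {"api": "arm_command", "payload": {
  "rows": [
    [[0,2,4,0,0],[0,2,4,0,0],[0,2,4,0,0],[0,2,4,0,0],[0,2,4,0,0],[0,2,4,0,0],[0,1,4,0,0],[0,1,4,0,0]]
  ]
}}

```text
t: 1.75
tool_pos: [0.4729, -0.218, 0.4264]
ee_rot: [[0.933, 0.36, -0.0], [0.36, -0.933, 0.0], [-0.0, -0.0, -1.0]]
force: [0.5, 0.3, 0.2]
gripper_width: 0.005
grasp_force: 0.0
```

>>> {"api": "arm_command", "payload": {
  "rows": [
    [[0,1,4,0,0],[0,1,4,0,0],[0,0,4,0,0],[0,0,4,0,0],[0,0,4,0,0],[0,0,4,0,0],[0,0,4,0,0],[0,0,4,0,0]]
  ]
}}

```text
t: 2.55
tool_pos: [0.4923, 0.1016, 0.4266]
ee_rot: [[0.933, 0.359, 0.0], [0.359, -0.933, -0.0], [-0.0, 0.0, -1.0]]
force: [0.3, 0.1, -0.1]
gripper_width: 0.006
grasp_force: 0.0
```

>>> {"api": "arm_command", "payload": {
  "rows": [
    [[0,0.4,3,0,0],[0,0,3,0,0],[0,0,1.5,0,0],[0,0,0,-3,0],[0,0,0,-3,0],[0,0,0,-2,0],[0,0,0,0,0]]
  ]
}}

```text
t: 3.25
tool_pos: [0.4952, 0.1741, 0.3437]
ee_rot: [[0.933, 0.36, -0.005], [0.36, -0.933, -0.002], [-0.006, -0.0, -1.0]]
force: [-0.1, -0.5, 0.8]
gripper_width: 0.006
grasp_force: 0.0
```

```bash
python3 - <<'E'
from h import *
s=r.get_state();print(s["tool_pos"],s["force"])
c=r.capture("wrist");d=r.capture("side")
print(pix(c,np.array([.496,.177,.291])),pix(c,s["tool_pos"]+np.array([0,0,-.014])),pix(d,s["tool_pos"]+np.array([0,0,-.014])))
A=cv2.resize(d["img"][70:230,190:330],None,fx=2.4,fy=2.4)
W=np.zeros((384,848,3),np.uint8);W[:, :512]=c["img"];W[:384,512:]=A
cv2.imwrite("pics/w1.png",cv2.resize(W,(795,360)))
E
```

```text
[0.49517995 0.17413424 0.34370706] [-0.13189272 -0.4947892   0.84186049]
(np.float64(254.6147561625593), np.float64(208.36890112166216)) (np.float64(257.56293821669277), np.float64(231.5498658668881)) (np.float64(229.3753277572637), np.float64(116.04698983943493))
```

View pics/w1.png

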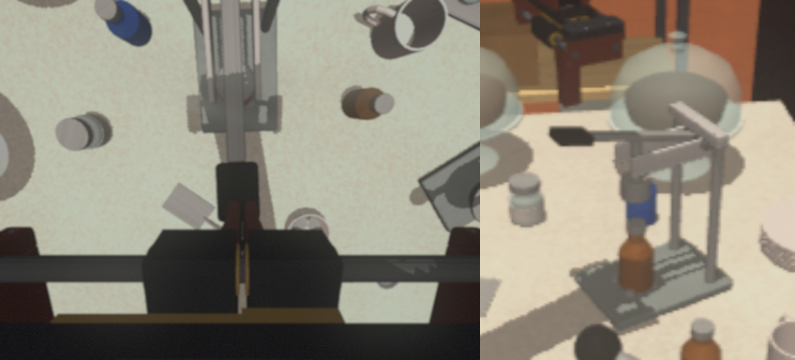

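The fingertips stand over the paddle, to within about 3 mm. The wrist view shows the paddle at about (254,203) in full-resolution pixels, directly under the jaws with the lever running straight ahead. Now I'll press.

>>> {"api": "arm_command", "payload": {
  "rows": [
    [[0,0.1,0.2,-1,0],[0,0,0,-1,0],[0,0,0,-1,0],[0,0,0,-1,0],[0,0,0,-0.7,0],[0,0,0,-0.7,0],[0,0,0,-0.7,0]]
  ]
}}

```text
t: 4.05
tool_pos: [0.4971, 0.1768, 0.2855]
ee_rot: [[0.933, 0.359, -0.001], [0.359, -0.933, -0.001], [-0.001, 0.001, -1.0]]
force: [-4.1, -2.1, 7.1]
gripper_width: 0.006
grasp_force: 3.3
```

Contact is good, at about 7 N.

>>> {"api": "arm_command", "payload": {
  "rows": [
    [[0,0,0,-0.8,0],[0,0,0,-0.8,0],[0,0,0,-0.8,0],[0,0,0,-0.8,0],[0,0,0,-0.8,0],[0,0,0,-0.8,0],[0,0,0,-0.8,0],[0,0,0,-0.8,0]]
  ]
}}

```text
t: 4.85
tool_pos: [0.498, 0.1772, 0.2221]
ee_rot: [[0.933, 0.359, 0.001], [0.359, -0.933, -0.0], [0.001, 0.0, -1.0]]
force: [-0.9, -1.4, 10.3]
gripper_width: 0.004
grasp_force: 5.0
```

>>> {"api": "arm_command", "payload": {
  "rows": [
    [[0,0,0,-0.5,0],[0,0,0,-0.4,0],[0,0,0,-0.3,0],[0,0,0,-0.2,0],[0,0,0,0,0]]
  ]
}}

```text
t: 5.35
tool_pos: [0.5, 0.178, 0.2099]
ee_rot: [[0.933, 0.359, 0.005], [0.359, -0.933, 0.002], [0.006, 0.0, -1.0]]
force: [0.0, -1.5, 14.0]
gripper_width: 0.006
grasp_force: 6.9
```

>>> {"api": "arm_command", "payload": {
  "rows": [
    [[0,0,0,-0.2,0],[0,0,0,-0.2,0],[0,0,0,0,0]]
  ]
}}

```text
t: 5.65
tool_pos: [0.5002, 0.1782, 0.2088]
ee_rot: [[0.933, 0.359, 0.007], [0.359, -0.933, 0.001], [0.007, 0.002, -1.0]]
force: [-9.6, -6.2, 38.6]
gripper_width: 0.005
grasp_force: 19.9
```

It's on the stop: the force rose to 39 N with almost no travel. I'll ease slightly, hold, and check the cap.

>>> {"api": "arm_command", "payload": {
  "rows": [
    [[0,0,0,0.1,0],[0,0,0,0,0],[0,0,0,0,0],[0,0,0,0,0]]
  ]
}}

```text
t: 6.05
tool_pos: [0.5002, 0.1781, 0.2091]
ee_rot: [[0.933, 0.359, 0.007], [0.359, -0.933, 0.001], [0.007, 0.001, -1.0]]
force: [-6.5, -5.2, 31.9]
gripper_width: 0.005
grasp_force: 16.4
```

>>> {"api": "arm_command", "payload": {
  "rows": [
    [[0,0,0,0.3,0],[0,0,0,0.4,0],[0,0,0,0.4,0],[0,0,0,0.4,0],[0,0,0,0.4,0],[0,0,0,0.4,0],[0,0,0,0.4,0],[0,0,0,0.4,0]]
  ]
}}

```text
t: 6.85
tool_pos: [0.4969, 0.1767, 0.236]
ee_rot: [[0.933, 0.359, -0.002], [0.359, -0.933, -0.001], [-0.002, 0.001, -1.0]]
force: [-5.1, -3.0, 9.1]
gripper_width: 0.003
grasp_force: 4.6
```

>>> {"api": "arm_command", "payload": {
  "rows": [
    [[0,0,0,0.4,0],[0,0,0,0.4,0],[0,0,0,0.4,0],[0,0,0,0.4,0],[0,0,0,0.4,0],[0,0,0,0.4,0],[0,0,0,0.4,0],[0,0,0,0.4,0]]
  ]
}}

```text
t: 7.65
tool_pos: [0.4971, 0.1768, 0.268]
ee_rot: [[0.933, 0.359, -0.001], [0.359, -0.933, -0.001], [-0.001, 0.001, -1.0]]
force: [-3.8, -1.1, 6.8]
gripper_width: 0.002
grasp_force: 3.5
```

>>> {"api": "arm_command", "payload": {
  "rows": [
    [[0,0,0,0.4,0],[0,0,0,0.4,0],[0,0,0,0.4,0],[0,0,0,0.4,0],[0,0,0,0.4,0],[0,0,0,0.4,0],[0,0,0,0.4,0],[0,0,0,0.4,0]]
  ]
}}

```text
t: 8.45
tool_pos: [0.5004, 0.1784, 0.3013]
ee_rot: [[0.933, 0.359, 0.007], [0.359, -0.933, 0.003], [0.007, -0.001, -1.0]]
force: [5.1, 1.8, 4.1]
gripper_width: 0.005
grasp_force: 2.7
```

Contact was kept throughout. I'll finish the rise, move clear, then check.

>>> {"api": "arm_command", "payload": {
  "rows": [
    [[0,0,0,0.3,0],[0,0,0,0.3,0],[0,0,0,0.3,0],[0,0,0,0.4,0],[0,0,0,2,0],[0,0,0,3,0],[0,0,0,3,0],[0,0,0,0,0]]
  ]
}}

```text
t: 9.25
tool_pos: [0.4988, 0.178, 0.3962]
ee_rot: [[0.933, 0.36, 0.005], [0.36, -0.933, 0.002], [0.006, 0.0, -1.0]]
force: [-0.3, -0.5, -0.5]
gripper_width: 0.007
grasp_force: 0.0
```

```bash
python3 - <<'E'
from h import *
import pickle
s=r.get_state();print(s["t"],s["tool_pos"],s["force"])
o=pickle.load(open("c.pkl","rb"))["side"];d=r.capture("side")
W=np.hstack([cv2.resize(x["img"][100:220,215:325],None,fx=3.5,fy=3.5) for x in(o,d)])
cv2.imwrite("pics/e1.png",W)
E
```

```text
9.25 [0.49877702 0.17798068 0.39623471] [-0.30445355 -0.50755547 -0.50792812]
```

View pics/e1.png

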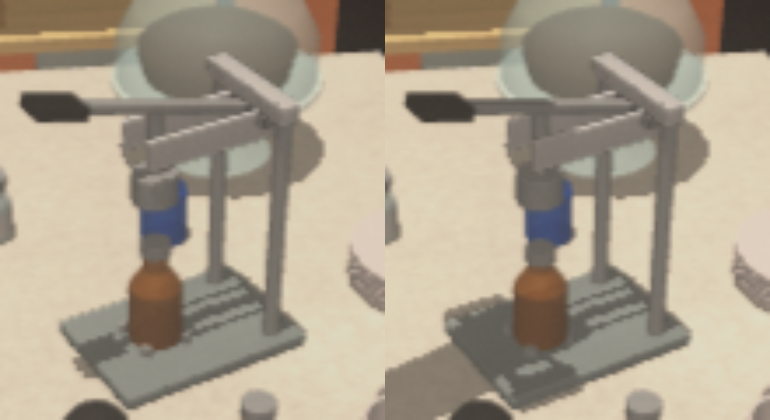

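The lever is back at rest, where it was before. The bottle stands upright, and the cap top sits about 2 px lower (around 6 mm), so it is pressed home.

```bash
python3 -c "
from workcell import r
print(r.sign_off())"
```

```text
the job is handed in; nothing more can be done
None
```

I pressed the cap home on the capper's stop, let the lever up slowly over about 2.5 s to rest, and handed the job in at about 9 s; the bottle stands upright, the citrus press was not touched, and the hand-in gave no verdict.

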